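# Tilt test of a dial gauge on a spring mount

## Task

Tilt-test the gauge on its spring mount: with the fingertips press the blue corner pad down until its pointer is level with the red mark on its scale, keep it there for about a second without going well past the mark, and let it spring all the way back up. Then do the same with the yellow corner pad. Only press: lift nothing, do not shift the red marks, and leave the things standing around the mount where they are.

Things in the scene. Friction and masses are not known exactly. Their poses are not given: they have to be found in the camera images.
- mount: tilt-test mount fixed to the bench, aluminium base 200 x 320 x 12 mm; origin on the table under the centre of the tilt plate, +x away from the robot, +y left, turned up to 0.45 rad. Grey square plate (162 mm, 8 thick, top 89 mm up) stands cornerwise: pivot at the corner nearest the robot, sprung blue pad left, sprung yellow pad right. A gauge (80 mm wide, top 116 mm up) is clamped in its middle.
- blue_pad: round blue press pad, 30 mm across, on the left corner of the tilt plate; origin at the centre of its flat top, 95 mm above the table at rest, 85 mm from the plate's centre, 120 mm from the pivot. It sinks with the plate, against about 3 N at first, 8 to 12 N at the mark; nothing stops it at the mark, the hard stop lies beyond.
- blue_pointer (a point): outer tip of the black pointer that sticks out sideways from the plate in front of the blue scale, pointing at the red mark; it lies on the line from pivot through pad, 185 mm from the pivot, 85 mm above the table at rest; it sinks 1.54 times as far as the pad. Pressing the yellow pad does not move it.
- blue_mark (a point): middle of the red mark, a bar 8 mm high and 24 mm long clamped on the outer edge of the upright white scale (50 mm wide, top 102 mm above the table) beside the blue pointer. The pointer is at the mark when their heights are equal. Its height differs each time, 51 to 66 mm above the table; friction alone keeps it there.
- mark_blue (a joint): how far the red mark of the blue scale is set below the resting pointer tip, m (0.019 to 0.034)
- tilt_blue (a joint): tilt of the plate at the blue corner, rad: 0 at rest (up), grows as the blue pad is pressed, hard stop at 0.28; pad sinks 0.12 x sin(tilt), pointer 0.185 x sin(tilt). It springs back by itself.
- yellow_pad: round yellow press pad, 30 mm across, on the right corner of the tilt plate; origin at the centre of its flat top, 95 mm above the table at rest, 85 mm from the plate's centre, 120 mm from the pivot. It sinks with the plate, against about 3 N at first, 8 to 12 N at the mark; nothing stops it at the mark, the hard stop lies beyond.
- yellow_pointer (a point): outer tip of the black pointer that sticks out sideways from the plate in front of the yellow scale, pointing at the red mark; it lies on the line from pivot through pad, 185 mm from the pivot, 85 mm above the table at rest; it sinks 1.54 times as far as the pad. Pressing the blue pad does not move it.
- yellow_mark (a point): middle of the red mark, a bar 8 mm high and 24 mm long clamped on the outer edge of the upright white scale (50 mm wide, top 102 mm above the table) beside the yellow pointer. The pointer is at the mark when their heights are equal. Its height differs each time, 51 to 66 mm above the table; friction alone keeps it there.
- mark_yellow (a joint): how far the red mark of the yellow scale is set below the resting pointer tip, m (0.019 to 0.034)
- tilt_yellow (a joint): tilt of the plate at the yellow corner, rad: 0 at rest (up), grows as the yellow pad is pressed, hard stop at 0.28; pad sinks 0.12 x sin(tilt), pointer 0.185 x sin(tilt). It springs back by itself.
- adapter: brass hose adapter, upright, 28 mm wide, 34 mm high, beyond the mount; bystander, origin under its centre
- screwdriver: screwdriver lying on the table beyond the mount, across the view of the robot; bystander
- bottle: white plastic bottle, 54 mm wide, 110 mm high, left of the mount; bystander, origin under its centre
- weight: steel knobbed weight, 48 mm wide, 46 mm high, left of the mount; bystander, origin under its centre
- cup: open glass cup, 66 mm wide, 75 mm high, right of the mount; bystander, origin under its centre
- handpump: black hand pump bulb with steel nozzle, upright, 60 mm wide, 72 mm high, right of the mount; bystander, origin under its centre

How it is judged (in metres and radians):
On the way, in this order (a step that is already met when the one before it is completed fails the run):
1. the blue pad is pressed by the fingers with its pointer at the red mark (within 5 mm) for 0.5 s, the yellow corner up (z of blue_pointer in the frame of blue_mark between -0.005 and 0.005 m and contact force between the fingers and blue_pad above 1.5 N and value of joint tilt_yellow below 0.02 rad), for 0.5 s.
2. the blue pad is let go and has sprung back up (value of joint tilt_blue below 0.012 rad and contact force between anything else and blue_pad below 0.3 N), for 0.2 s.
3. the yellow pad is pressed by the fingers with its pointer at the red mark (within 5 mm) for 0.5 s, the blue corner up (z of yellow_pointer in the frame of yellow_mark between -0.005 and 0.005 m and contact force between the fingers and yellow_pad above 1.5 N and value of joint tilt_blue below 0.02 rad), for 0.5 s.
4. the yellow pad is let go and has sprung back up (value of joint tilt_yellow below 0.012 rad and contact force between anything else and yellow_pad below 0.3 N), for 0.2 s.
At the end, for the whole second after the job is handed in: Both corners are let go and back up (tilt below 0.012 rad), the red marks are where they were set (3 mm), and every thing around the mount rests within 20 mm of where it stood (all of step 2 and all of step 4 and distance of each of blue_mark, yellow_mark from where it was at the start of the episode below 0.003 m and distance of each of adapter, screwdriver, bottle, weight, cup, handpump from where it was at the start of the episode below 0.02 m and linear speed of each of adapter, screwdriver, bottle, weight, cup, handpump below 0.02 m/s); the robot touches nothing.
It fails at once if the blue pointer is pushed more than 10 mm below its red mark (z of blue_pointer in the frame of blue_mark below -0.01 m).
It fails at once if the yellow pointer is pushed more than 10 mm below its red mark (z of yellow_pointer in the frame of yellow_mark below -0.01 m).
It fails at once if a red mark is shifted by more than 3 mm (distance of any of blue_mark, yellow_mark from where it was at the start of the episode above 0.003 m).
It fails at once if a thing around the mount is lifted, carried or knocked more than 20 mm from its place (distance of any of adapter, screwdriver, bottle, weight, cup, handpump from where it was at the start of the episode above 0.02 m).
It also fails if it takes over 48 s, if anything falls off the work surface, if the arm or the gripper's body presses on something with over 40 N, if the wrist force passes 120 N, or if a joint passes its speed limit or range.

## Robot

A 6-joint arm with a two-finger parallel gripper is mounted at the origin on the work surface. World frame = base frame: x ahead of the robot, y to its left, z up, the work surface at z = 0. Lengths are in mm, angles in degrees, forces in N, time in s.
With the tool pointing down it reaches from about 300 to 850 mm from the base axis. Payload 4.2 kg.
Tool frame: the origin (TCP) lies on the mounting face of the last link; the fingertips stand 191 mm ahead of it and the grasp point (between the pads) lies 172 mm ahead of it; z points along the fingers, y is the direction in which the jaws open and shut (so a half turn about z gives the same grasp; the last joint's range is limited). The gripper opens to 91 mm and grips with 3 to 60 N. Pads are 32 mm wide; open, the fingers measure 118 mm over their backs; the gripper's body (76 mm by 178 mm) begins 60 mm behind the grasp point.
Start: joints at [74.313, 18.312, 89.639, -0, 72.044, -1.146], TCP at [144.37, 556.579, 404.776] pointing down, gripper open.
Joint ranges: [-177.97, 177.97], [-48.28, 115.42], [12.27, 149.76], [-77.06, 257.06], [2.81, 150.46], [-146.56, 146.56]. Speed limits (degrees/s): [147.25, 147.25, 180, 180, 180, 180].

## Interface

Orientations are given as [roll, pitch, yaw] about the fixed x, y, z axes, in that order (R = Rz(yaw) Ry(pitch) Rx(roll)).
In Python, from workcell import env gives the robot as it stands.
- The arm moves only by the shell command python3 -m handwheel 'ROWS' [FORCE]. ROWS is JSON, a list of rows, each an object with "gripper": the opening in per cent of the stroke, from 0 (shut) to 100 (fully open); "travel": the shift along the tool's x, y, z in m, a list of three; "twist": the turn about the tool's z in rad. In form: [{"gripper": gripper, "travel": [x, y, z], "twist": twist}, ...]. A call has 1 to 5 rows; each row shifts and turns the commanded pose from where the row before left it, along the tool's axes as they then stand; what a row does not reach is not made up. A row lasts 1/12 s, in which the tool goes at most 41.7 mm and 7.16 degrees, less where a joint would pass 70% of its speed; a pose out of reach is approached as far as the arm can. A call with a gripper value outside its range is refused whole. The fingers move at their own pace and stop on an object; FORCE is the grip in N (left out, the last holds). Time passes only in rows, so rows that do not move let the fingers close. It gives the time, the measured TCP pose, the force and the opening at its end, in the units of the state.
- env.state(): the state, without advancing time (a new reading comes with each control period).
- env.grab_frame(name): name is "scene" or "top" or "wrist"; returns a dict with "frame" (400x640x3 uint8, red, green, blue), "intrinsics" (3x3 intrinsics, pixels), "extrinsics" (4x4, takes a point from camera to world coordinates). Camera axes: x right, y down, z forward; pixel columns grow to the right and rows downward; lengths in mm; the calibration is good to about 2 mm. A picture is of the moment at which its call begins. There is no depth.
- env.job_done(): hands the job in, once; it reports no verdict.
Trained networks look in the newest picture that a camera, given by its name, has taken for a name from the list of things; names that differ only in an ending like _2 or _b are one class to them, and where a whole thing is asked for, a point or a joint stands for the part that bears it (a point fixed in the world has none). Each returns a list of dicts, best first, with "confidence" (0 to 1); they miss things now and then, are a little off and sometimes report something else, mostly with a low value. They report only what shows in the picture. A call takes as long as a camera call.
- env.trace(camera, thing): "pixels" (400x640 bool, what is visible of it) and "uv" ([column, row] in pixels, amid what is visible of it).
- env.pinpoint(camera, thing): "uv" ([column, row] in pixels: a listed point, or the origin of a listed thing).
The state is a dict: "time_s": time; "qpos": joint angles; "qvel": joint speeds; "effort": joint torques, N m; "ee_pos": TCP position; "ee_rot": TCP orientation; "force": force on the tool from outside, world axes, zero at the start; "torque": the same for the moment, N m; "gripper_width": finger opening in mm.
Only numpy, scipy, OpenCV 4.12 (cv2) and the standard library are available. Lean on these libraries where they do the work, as an engineer would, in place of code of your own. Each camera call takes 0.05 s, during which the arm holds its last target. There are 200 camera calls.

## Working session

There is one attempt and no reset: what is moved stays moved. The work goes in short steps, Python scripts to look and compute and a shell command to move; the robot and the scene stay as the last step left them, time stands still between calls to the robot, and variables do not carry over. Pictures are saved under pics/ and viewed, about 8 in all and at most 12, crops included, and the job is handed in when it is done.

```bash
mkdir -p pics; cat > h.py <<'E'
import numpy as np, cv2
from workcell import env
from scipy.spatial.transform import Rotation as R
def ray(f,uv):
    K=np.array(f["intrinsics"]);T=np.array(f["extrinsics"])
    d=T[:3,:3]@np.linalg.solve(K,[uv[0],uv[1],1.]);return T[:3,3],d/np.linalg.norm(d)
def atz(f,uv,z):
    o,d=ray(f,uv);return o+d*(z-o[2])/d[2]
def tri(rs):
    A=np.zeros((3,3));b=np.zeros(3)
    for o,d in rs:
        P=np.eye(3)-np.outer(d,d);A+=P;b+=P@o
    p=np.linalg.solve(A,b);return p,max(np.linalg.norm((np.eye(3)-np.outer(d,d))@(p-o)) for o,d in rs)
def save(n,im): cv2.imwrite(f"pics/{n}.png",im[...,::-1])
E
python3 - <<'E'
from h import *
s=env.state();print(s["time_s"],s["ee_pos"],s["ee_rot"],s["force"],s["gripper_width"])
fs={c:env.grab_frame(c) for c in("scene","top","wrist")}
save("a",np.vstack([fs["scene"]["frame"],]));save("b",fs["top"]["frame"])
for c in fs: print(c,np.array(fs[c]["extrinsics"])[:3].round(2).tolist())
for n in["blue_pad","yellow_pad","blue_pointer","yellow_pointer","blue_mark","yellow_mark","mount"]:
    rs=[]
    for c in("scene","top"):
        r=env.pinpoint(c,n)
        print(n,c,[(np.round(x["uv"],1).tolist(),round(x["confidence"],2)) for x in r[:2]])
        if r: rs.append(ray(fs[c],r[0]["uv"]))
    if len(rs)==2: print("   ",[np.round(v,1) for v in tri(rs)])
print(env.state()["time_s"])
E
```

```text
0.0 [144.31800608 556.42332792 403.92433476] [-1.79899858e+02 -1.84160348e-03  1.65459699e+02] [ 0.20381119 -0.18432765 -0.05652488] 90.89998306270948
scene [[0.54, 0.55, -0.63, 1244.49], [0.84, -0.34, 0.42, -374.25], [0.02, -0.76, -0.65, 738.27]]
top [[-0.02, -0.98, 0.18, 391.73], [-1.0, 0.02, -0.0, 40.03], [-0.0, -0.18, -0.98, 1300.94]]
wrist [[0.25, 0.93, 0.27, 69.12], [0.97, -0.24, -0.07, 577.2], [-0.0, 0.28, -0.96, 382.72]]
blue_pad scene [([432.8, 223.0], 0.69), ([363.2, 184.3], 0.41)]
blue_pad top [([274.3, 191.5], 0.44), ([223.3, 190.0], 0.3)]
    [array([710.2, 204.3,  -5.3]), np.float64(65.3)]
yellow_pad scene [([281.0, 196.1], 0.64)]
yellow_pad top [([343.6, 210.9], 0.57)]
    [array([592.7, -21.8,  91.9]), np.float64(3.5)]
blue_pointer scene [([393.4, 197.4], 0.55), ([323.5, 223.3], 0.38)]
blue_pointer top [([263.7, 166.6], 0.64)]
    [array([707.9, 171. ,  85.4]), np.float64(1.8)]
yellow_pointer scene [([261.3, 219.6], 0.89)]
yellow_pointer top [([366.5, 200.1], 0.8)]
    [array([619.8, -79.9,  78.7]), np.float64(4.7)]
blue_mark scene [([400.5, 205.3], 0.39)]
blue_mark top [([258.9, 172.9], 0.55)]
    [array([704.3, 191.4,  50.3]), np.float64(3.7)]
yellow_mark scene [([255.4, 229.1], 0.39)]
yellow_mark top [([373.0, 200.7], 0.37)]
    [array([621.6, -96.1,  62.8]), np.float64(3.4)]
mount scene [([322.8, 222.1], 0.69), ([279.6, 196.8], 0.64)]
mount top [([308.5, 207.2], 0.7)]
    [array([619.6,  63.4,  -1.6]), np.float64(3.8)]
0.85
```

View pics/a.png

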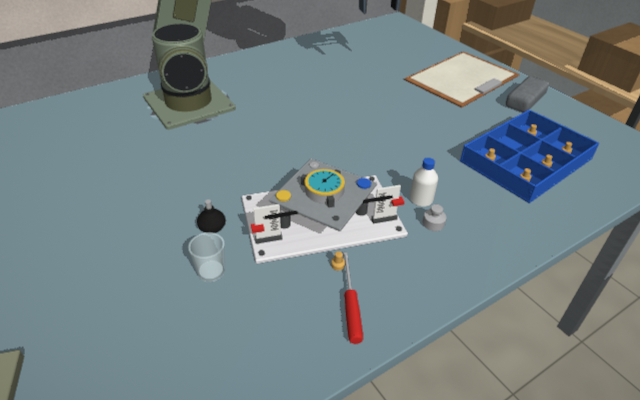

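View pics/b.png

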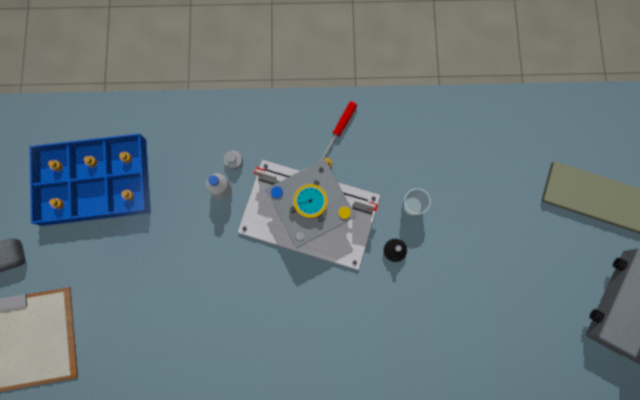

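The scene view shows the blue pad at about (363,184), the yellow pad at (284,196), and the marks at (398,202) and (257,228). The network's first blue pad hit was the weight. I get mount yaw of about -19.3°, blue pad at about (649,141), yellow pad at about (592,-20). Next I'll move closer and take wrist views.

```bash
python3 -m handwheel '[{"gripper":0,"travel":[-0.035,-0.015,0],"twist":0},{"gripper":0,"travel":[-0.035,-0.015,0],"twist":0},{"gripper":0,"travel":[-0.035,-0.015,0],"twist":0},{"gripper":0,"travel":[-0.035,-0.015,0],"twist":0},{"gripper":0,"travel":[-0.035,-0.015,0],"twist":0}]' 20
python3 -m handwheel '[{"gripper":0,"travel":[-0.035,-0.015,0],"twist":0},{"gripper":0,"travel":[-0.035,-0.015,0],"twist":0},{"gripper":0,"travel":[-0.035,-0.015,0],"twist":0},{"gripper":0,"travel":[-0.035,-0.015,0],"twist":0},{"gripper":0,"travel":[-0.035,-0.015,0],"twist":0}]'
python3 -m handwheel '[{"gripper":0,"travel":[-0.035,-0.015,0],"twist":0},{"gripper":0,"travel":[-0.035,-0.015,0],"twist":0},{"gripper":0,"travel":[-0.035,-0.015,0],"twist":0},{"gripper":0,"travel":[-0.035,-0.015,0],"twist":0},{"gripper":0,"travel":[-0.035,-0.015,0],"twist":0}]'
python3 -m handwheel '[{"gripper":0,"travel":[-0.035,-0.015,0],"twist":0},{"gripper":0,"travel":[0,0,0],"twist":0},{"gripper":0,"travel":[0,0,0],"twist":0}]'
cat >> h.py <<'E'
import json,os
N=["blue_pad","yellow_pad","blue_pointer","yellow_pointer","blue_mark","yellow_mark"]
def look(tag,cam="wrist",names=N):
    f=env.grab_frame(cam);save(tag,f["frame"]);o={}
    for n in names:
        r=env.pinpoint(cam,n)
        if r:
            o[n]=[x.tolist() for x in ray(f,r[0]["uv"])];print(n,np.round(r[0]["uv"],1),round(r[0]["confidence"],2))
    json.dump(o,open(tag+".json","w"));return f
E
python3 -c "
from h import *
f=look('w1');print(f['intrinsics'],env.state()['time_s'])"
```

```text
time_s: 1.27
ee_pos: [295.9, 438.8, 404.9]
ee_rot: [180.0, 0.0, 165.5]
force: [0.1, -0.1, -0.7]
gripper_width: 60.7
time_s: 1.68
ee_pos: [446.7, 322.1, 405.0]
ee_rot: [180.0, 0.0, 165.5]
force: [-0.3, 0.9, -0.2]
gripper_width: 27.2
time_s: 2.1
ee_pos: [597.3, 205.5, 404.8]
ee_rot: [180.0, 0.0, 165.4]
force: [-0.3, 1.0, 0.3]
gripper_width: 0.7
time_s: 2.35
ee_pos: [627.4, 182.2, 403.9]
ee_rot: [-180.0, -0.1, 165.3]
force: [-0.1, 0.5, 0.4]
gripper_width: 0.6
blue_pad [281.4 215.2] 0.7
yellow_pad [ 95.5 203. ] 0.8
blue_mark [279.  217.1] 0.56
yellow_mark [ 65.4 226. ] 0.46
[[326.90710727   0.         316.40456306]
 [  0.         326.90710727 193.5217244 ]
 [  0.           0.           1.        ]] 2.7
```

```bash
python3 -m handwheel '[{"gripper":0,"travel":[-0.022,-0.028,0],"twist":0},{"gripper":0,"travel":[-0.022,-0.028,0],"twist":0},{"gripper":0,"travel":[-0.022,-0.028,0],"twist":0},{"gripper":0,"travel":[-0.022,-0.028,0],"twist":0},{"gripper":0,"travel":[-0.022,-0.028,0],"twist":0}]'
python3 -m handwheel '[{"gripper":0,"travel":[0,0,0],"twist":0},{"gripper":0,"travel":[0,0,0],"twist":0},{"gripper":0,"travel":[0,0,0],"twist":0}]'
python3 -c "
from h import *
f=look('w2');
a=json.load(open('w1.json'));b=json.load(open('w2.json'))
for n in a:
  if n in b: print(n,[np.round(v,1) for v in tri([tuple(map(np.array,x[n])) for x in(a,b)])])
w1=cv2.imread('pics/w1.png');w2=cv2.imread('pics/w2.png');cv2.imwrite('pics/w12.png',np.vstack([w1[100:350],w2[50:400]]))
"
```

```text
time_s: 3.12
ee_pos: [697.6, 19.9, 405.2]
ee_rot: [180.0, 0.0, 165.5]
force: [-0.1, 0.5, 0.1]
gripper_width: 0.6
time_s: 3.37
ee_pos: [697.1, 21.2, 404.7]
ee_rot: [180.0, -0.0, 165.5]
force: [-0.0, 0.7, -0.1]
gripper_width: 0.4
blue_pad [438.7  98.9] 0.89
yellow_pad [236.4  80.2] 0.84
blue_pointer [475.5 147.6] 0.93
yellow_pointer [187.6 130.3] 0.56
blue_mark [481.5 145.1] 0.77
yellow_mark [185.2 121.4] 0.79
blue_pad [array([647.5, 144.4,  89.1]), np.float64(1.0)]
yellow_pad [array([590.1, -19.2,  92.6]), np.float64(0.2)]
blue_mark [array([660.7, 151.1, 131.2]), np.float64(25.4)]
yellow_mark [array([609.9, -86.1,  59.9]), np.float64(0.4)]
```

View pics/w12.png

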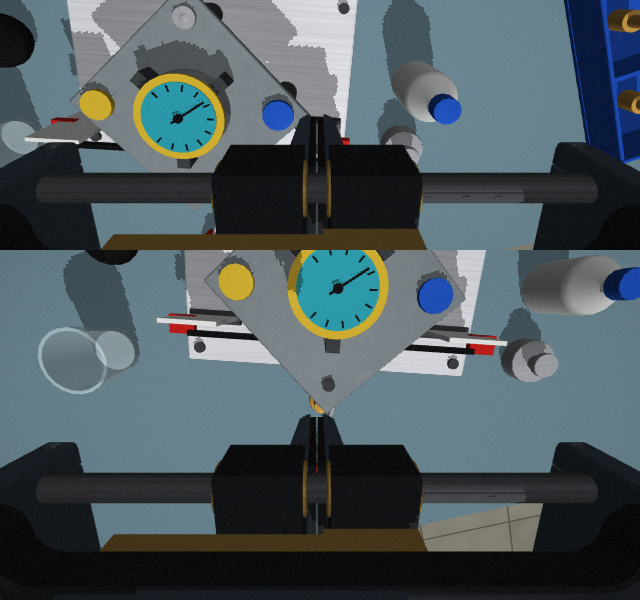

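```bash
python3 -m handwheel '[{"gripper":0,"travel":[0.012,0.038,0],"twist":0},{"gripper":0,"travel":[0.012,0.038,0],"twist":0},{"gripper":0,"travel":[0.012,0.038,0],"twist":0},{"gripper":0,"travel":[0.012,0.038,0],"twist":0}]'
python3 -m handwheel '[{"gripper":0,"travel":[0.012,0.038,0],"twist":0},{"gripper":0,"travel":[0.012,0.038,0],"twist":0},{"gripper":0,"travel":[0.012,0.038,0],"twist":0},{"gripper":0,"travel":[0,0,0],"twist":0},{"gripper":0,"travel":[0,0,0],"twist":0}]'
python3 - <<'E'
from h import *
f=look('w3')
J=[json.load(open(f'w{i}.json')) for i in(1,2,3)]
J[0].pop("blue_mark")
S=env.grab_frame("scene");save("s3",S["frame"]);T=env.grab_frame("top");save("t3",T["frame"])
for c,F in(("scene",S),("top",T)):
    o={}
    for n in N:
        r=env.pinpoint(c,n)
        if r: o[n]=[x.tolist() for x in ray(F,r[0]["uv"])];print(c,n,np.round(r[0]["uv"],1),round(r[0]["confidence"],2))
    J.append(o)
for n in N:
    for idx,l in(((0,1,2),"wrist"),((0,1,2,3),"w+scene"),((3,4),"sc+top"),((0,1,2,3,4),"all")):
        rs=[tuple(map(np.array,J[i][n])) for i in idx if n in J[i]]
        if len(rs)>1: print(n,l,len(rs),[np.round(v,1).tolist() for v in tri(rs)])
s=S["frame"];a=cv2.resize(s[180:240,235:315],None,fx=5,fy=5,interpolation=2);b=cv2.resize(s[170:230,345:425],None,fx=5,fy=5,interpolation=2)
w=[cv2.imread(f'pics/w{i}.png')[...,::-1] for i in(2,3)]
p=cv2.resize(w[0][105:165,150:230],None,fx=5,fy=5,interpolation=2)
q=cv2.resize(w[0][110:170,440:520],None,fx=5,fy=5,interpolation=2)
save("c1",np.vstack([np.hstack([a,b]),np.hstack([p,q])]))
E
```

```text
time_s: 4.05
ee_pos: [688.8, 181.4, 405.0]
ee_rot: [180.0, 0.0, 165.4]
force: [0.1, 0.5, -0.2]
gripper_width: 0.7
time_s: 4.47
ee_pos: [682.2, 302.0, 404.2]
ee_rot: [-180.0, -0.0, 165.7]
force: [1.0, -1.1, 0.9]
gripper_width: -0.1
blue_pad [136.4 192.1] 0.72
blue_pointer [190.3 232.6] 0.67
blue_mark [212.4 224.5] 0.81
scene blue_pad [364.6 181.3] 0.66
scene yellow_pad [283.8 195.5] 0.67
scene blue_pointer [390.8 199.2] 0.71
scene yellow_pointer [259.8 218. ] 0.59
scene blue_mark [395.9 203.3] 0.56
scene yellow_mark [257.8 228.7] 0.52
top blue_pad [273. 193.] 0.52
top yellow_pad [345.5 211.6] 0.67
top blue_pointer [264.7 165.5] 0.82
top yellow_pointer [368.4 202.8] 0.59
top blue_mark [265.1 166.9] 0.67
top yellow_mark [374.4 204.2] 0.59
blue_pad wrist 3 [[646.2, 143.4, 94.0], 2.0]
blue_pad w+scene 4 [[645.8, 143.3, 95.0], 2.1]
blue_pad sc+top 2 [[640.8, 148.2, 90.3], 1.7]
blue_pad all 5 [[644.6, 144.8, 94.7], 5.8]
yellow_pad wrist 2 [[590.1, -19.2, 92.6], 0.2]
yellow_pad w+scene 3 [[590.5, -19.4, 91.2], 1.2]
yellow_pad sc+top 2 [[593.1, -21.6, 93.1], 1.7]
yellow_pad all 4 [[591.2, -20.5, 91.4], 3.0]
blue_pointer wrist 2 [[698.8, 171.8, 86.2], 0.6]
blue_pointer w+scene 3 [[700.8, 170.4, 79.1], 4.2]
blue_pointer sc+top 2 [[709.3, 166.6, 84.3], 4.3]
blue_pointer all 4 [[704.0, 169.9, 81.1], 8.5]
yellow_pointer w+scene 2 [[616.5, -82.3, 79.2], 4.1]
yellow_pointer sc+top 2 [[613.9, -82.3, 79.1], 2.7]
yellow_pointer all 3 [[615.8, -81.5, 78.5], 4.5]
blue_mark wrist 2 [[702.7, 186.7, 65.4], 1.0]
blue_mark w+scene 3 [[703.5, 185.5, 61.1], 3.2]
blue_mark sc+top 2 [[712.5, 171.7, 71.9], 1.4]
blue_mark all 4 [[706.6, 180.8, 63.4], 11.8]
yellow_mark wrist 2 [[609.9, -86.1, 59.9], 0.4]
yellow_mark w+scene 3 [[610.7, -90.3, 52.6], 1.9]
yellow_mark sc+top 2 [[616.0, -94.7, 57.9], 2.1]
yellow_mark all 4 [[612.3, -92.4, 53.1], 5.9]
```

View pics/c1.png

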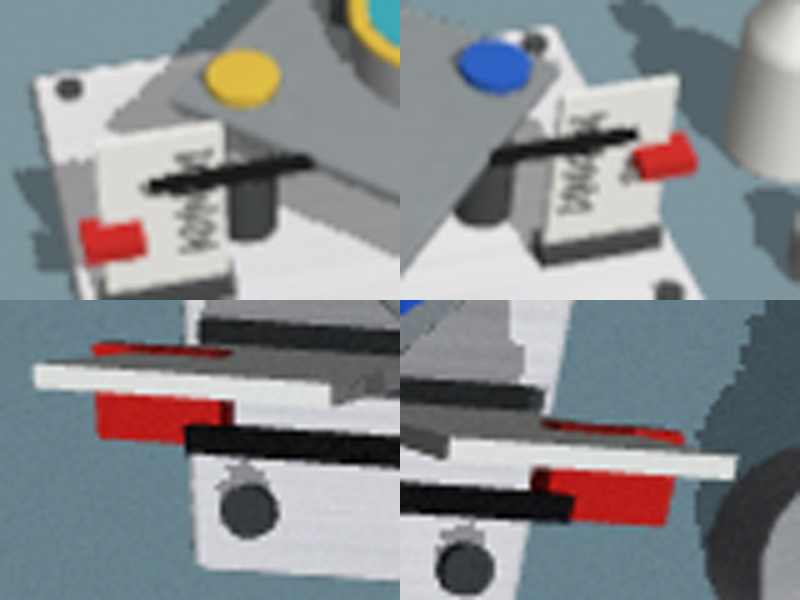

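View pics/w3.png

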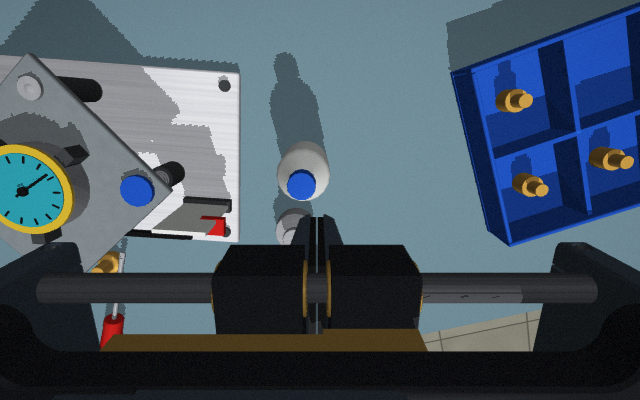

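```bash
cat > fit.py <<'E'
from h import *
from scipy.optimize import minimize
f=env.grab_frame("scene");w=env.grab_frame("wrist")
Ts=np.array(f["extrinsics"]);Ks=np.array(f["intrinsics"]);Kw=np.array(w["intrinsics"])
# wrist extrinsics for w2: same hand-eye, TCP translation
st=env.state();Tn=np.array(w["extrinsics"])
T2=Tn.copy();T2[:3,3]+=np.array([697.1,21.2,404.7])-st["ee_pos"]
yaw=np.deg2rad(-19.1);ex=np.array([np.cos(yaw),np.sin(yaw),0]);ey=np.array([-np.sin(yaw),np.cos(yaw),0]);C=np.array([618.3,61.9,0])
W=lambda p:C+np.outer(p[:,0],ex)+np.outer(p[:,1],ey)+np.outer(p[:,2],[0,0,1])
def proj(P,K,T):
    q=(P-T[:3,3])@T[:3,:3];q=q@K.T;return q[:,:2]/q[:,2:]
im={"s":cv2.imread("pics/s3.png")[...,::-1],"w":cv2.imread("pics/w2.png")[...,::-1]}
cam={"s":(Ks,Ts),"w":(Kw,T2)}
tips={"blue":{"s":(392.2,196.8),"w":(474.6,151)},"yellow":{"s":(264.4,217.6),"w":(187.4,132.6)}}
U=6
for n,sg in(("blue",1),("yellow",-1)):
    D={}
    for c in"sw":
        sh=np.array(tips[n][c])-proj(W(np.array([[46.,131*sg,85]])),*cam[c])[0]
        o=np.round(tips[n][c]).astype(int)-40
        I=cv2.resize(np.ascontiguousarray(im[c][o[1]:o[1]+80,o[0]:o[0]+80]),None,fx=U,fy=U,interpolation=cv2.INTER_CUBIC).astype(int)
        red=((I[...,0]>90)&(I[...,1]<.45*I[...,0])&(I[...,2]<.45*I[...,0])).astype(np.uint8)
        k,lab,stt,_=cv2.connectedComponentsWithStats(red)
        red=np.isin(lab,[i for i in range(1,k) if stt[i,4]>60]).astype(np.uint8)
        hull=np.zeros_like(red);cv2.fillConvexPoly(hull,cv2.convexHull(cv2.findNonZero(red)),1)
        dark=I.sum(2)<120
        D[c]=(sh,o,red,hull,dark);print(n,c,"shift px",sh.round(1),"red area",red.sum()/U**2)
    def cost(p):
        x,y,z,t=p;g=np.array([[x+a*t/2,sg*(y+b*12),z+d*4] for a in(-1,1) for b in(-1,1) for d in(-1,1)]);e=0
        for c in"sw":
            sh,o,red,hull,dark=D[c]
            q=((proj(W(g),*cam[c])+sh-o+.5)*U-.5)
            m=np.zeros_like(red);cv2.fillConvexPoly(m,cv2.convexHull(np.round(q*16).astype(np.int32)),1,shift=4)
            e+=((m^hull)&~dark).sum()/U**2/red.sum()*U**2
        return e+((t<4)*10)
    best=sorted([(lambda r:(r.fun,*r.x.round(1)))(minimize(cost,[x,145,z,t],method="Nelder-Mead",options=dict(initial_simplex=np.array([[x,145,z,t],[x+5,145,z,t],[x,150,z,t],[x,145,z+6,t],[x,145,z,t+5]])))) for x in(32,40,46) for z in(54,63) for t in(10,18)])
    for b in best[:3]: print(n,np.round(b,2))
E
python3 fit.py
```

```text
blue s shift px [-0.9  0.2] red area 74.66666666666667
blue w shift px [ 0.  -2.2] red area 249.27777777777777
blue [  0.57  41.3  145.    66.3   17.3 ]
blue [  0.57  41.2  144.6   67.2   17.1 ]
blue [  0.57  41.2  145.1   66.3   17.1 ]
yellow s shift px [-0.3  1.4] red area 83.36111111111111
yellow w shift px [-0.   2.6] red area 227.05555555555554
yellow [  0.5  41.  146.2  56.7  17.5]
yellow [  0.5  40.9 146.1  56.9  17.2]
yellow [  0.5  40.9 146.   56.9  17.2]
```

```bash
python3 -m handwheel '[{"gripper":0,"travel":[-0.001,-0.033,0],"twist":0},{"gripper":0,"travel":[-0.001,-0.033,0],"twist":0},{"gripper":0,"travel":[-0.001,-0.033,0],"twist":0},{"gripper":0,"travel":[-0.001,-0.033,0],"twist":0},{"gripper":0,"travel":[-0.001,-0.033,0],"twist":0}]'
python3 -m handwheel '[{"gripper":0,"travel":[0,0,0.03],"twist":0},{"gripper":0,"travel":[0,0,0.03],"twist":0},{"gripper":0,"travel":[0,0,0.03],"twist":0},{"gripper":0,"travel":[0,0,0.012],"twist":0},{"gripper":0,"travel":[0,0,0],"twist":0}]'
python3 -m handwheel '[{"gripper":0,"travel":[0,0,0],"twist":0},{"gripper":0,"travel":[0,0,0],"twist":0}]'
python3 - <<'E'
from h import *
W=env.grab_frame("wrist")["frame"];S=env.grab_frame("scene")["frame"]
save("d",np.vstack([cv2.resize(W[100:300,160:480],(640,400)),cv2.resize(np.ascontiguousarray(S[160:220,330:430]),None,fx=3.2,fy=3.2).repeat(2,1)[:,:640]]))
E
```

```text
time_s: 6.03
ee_pos: [645.8, 136.9, 404.8]
ee_rot: [180.0, 0.0, 165.5]
force: [0.6, -0.8, 0.2]
gripper_width: 0.6
time_s: 6.45
ee_pos: [645.6, 138.0, 299.4]
ee_rot: [-179.8, -0.4, 165.5]
force: [0.7, 0.3, -0.6]
gripper_width: 0.8
time_s: 6.62
ee_pos: [647.1, 138.5, 304.8]
ee_rot: [179.9, 0.2, 165.5]
force: [-0.4, -0.8, 0.5]
gripper_width: 0.4
```

View pics/d.png

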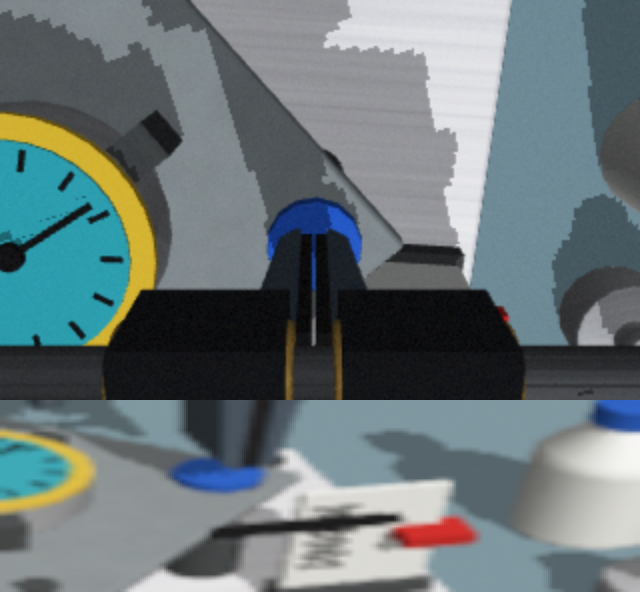

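The closed fingertips are centred over the blue pad. I'll press slowly and stop short of the mark.

```bash
cat >> h.py <<'E'
def tipsee(n,k,tag):
    "pointer tip drop in px from scene, and mean state"
    s=[]
    for i in range(k):
        f=env.grab_frame("scene");r=env.pinpoint("scene",n+"_pointer");st=env.state();s.append(np.r_[st["ee_pos"],st["force"],r[0]["uv"] if r else [np.nan]*2])
    print(st["time_s"],np.nanmean(s,0).round(1),np.nanstd(s,0).round(1))
    o=(345,165) if n=="blue" else (230,180)
    save(tag,cv2.resize(np.ascontiguousarray(f["frame"][o[1]:o[1]+65,o[0]:o[0]+85]),None,fx=7,fy=7,interpolation=2));return f
E
python3 -m handwheel '[{"gripper":0,"travel":[0,0.002,0.006],"twist":0},{"gripper":0,"travel":[0,0,0.006],"twist":0},{"gripper":0,"travel":[0,0,0.005],"twist":0},{"gripper":0,"travel":[0,0,0.004],"twist":0},{"gripper":0,"travel":[0,0,0.003],"twist":0}]'
python3 -m handwheel '[{"gripper":0,"travel":[0,0,0],"twist":0},{"gripper":0,"travel":[0,0,0],"twist":0}]'
python3 -c "
from h import *
tipsee('blue',2,'p1')"
```

```text
time_s: 7.13
ee_pos: [647.1, 140.2, 278.9]
ee_rot: [180.0, 0.0, 165.5]
force: [-0.2, -0.2, 5.5]
gripper_width: 0.4
time_s: 7.3
ee_pos: [647.1, 140.2, 279.3]
ee_rot: [180.0, 0.0, 165.5]
force: [-0.7, -0.2, 4.9]
gripper_width: 0.5
7.5 [ 6.470e+02  1.402e+02  2.795e+02 -1.000e-01  4.000e-01  5.200e+00
  3.912e+02  1.997e+02] [0.  0.  0.  0.2 0.1 0.2 0.2 0.4]
```

```bash
python3 -m handwheel '[{"gripper":0,"travel":[0,0,0.002],"twist":0},{"gripper":0,"travel":[0,0,0.002],"twist":0},{"gripper":0,"travel":[0,0,0.001],"twist":0},{"gripper":0,"travel":[0,0,0],"twist":0},{"gripper":0,"travel":[0,0,0],"twist":0}]'
python3 -c "
from h import *
tipsee('blue',2,'p2')"
```

```text
time_s: 7.92
ee_pos: [647.1, 140.1, 274.9]
ee_rot: [179.9, 0.1, 165.5]
force: [-0.2, 0.0, 7.0]
gripper_width: 0.3
8.1167 [ 6.471e+02  1.401e+02  2.750e+02 -4.000e-01  3.000e-01  7.000e+00
  3.914e+02  2.026e+02] [0.  0.  0.  0.1 0.1 0.  0.  0.8]
```

View pics/p2.png

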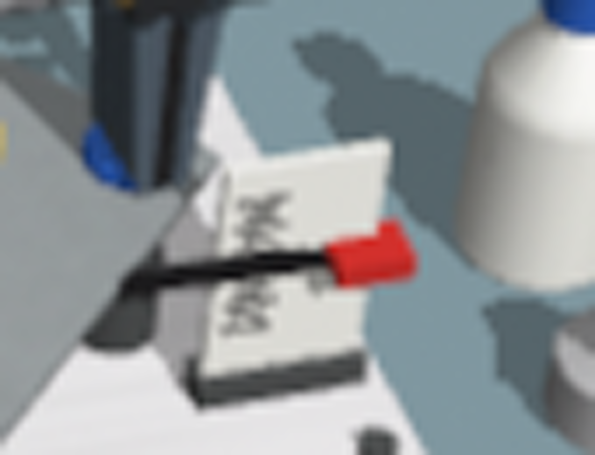

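```bash
cat > pr.py <<'E'
from h import *
f=env.grab_frame("scene");T=np.array(f["extrinsics"]);K=np.array(f["intrinsics"])
y=np.deg2rad(-19.1);ex=np.array([np.cos(y),np.sin(y),0]);ey=np.array([-np.sin(y),np.cos(y),0]);C=np.array([618.3,61.9,0])
for n,sg in(("blue",1),("yellow",-1)):
    P=[]
    for d in range(0,36,5):
        a=np.arcsin(d/185);r=185*np.cos(a)/2**.5
        p=C+ex*(-85+r)+sg*ey*r;p[2]=85-d
        q=K@((p-T[:3,3])@T[:3,:3]);P.append((q[:2]/q[2]).round(1).tolist())
    print(n,P)
E
python3 pr.py
```

```text
blue [[393.0, 196.5], [392.6, 198.4], [392.3, 200.2], [391.8, 202.0], [391.3, 203.7], [390.8, 205.4], [390.2, 207.1], [389.5, 208.7]]
yellow [[264.8, 216.1], [265.0, 218.0], [265.2, 219.8], [265.4, 221.6], [265.7, 223.3], [266.0, 224.9], [266.3, 226.5], [266.7, 228.0]]
```

```bash
python3 -m handwheel '[{"gripper":0,"travel":[0,0,0.0015],"twist":0},{"gripper":0,"travel":[0,0,0],"twist":0},{"gripper":0,"travel":[0,0,0],"twist":0},{"gripper":0,"travel":[0,0,0],"twist":0},{"gripper":0,"travel":[0,0,0],"twist":0}]'
python3 -m handwheel '[{"gripper":0,"travel":[0,0,0],"twist":0},{"gripper":0,"travel":[0,0,0],"twist":0},{"gripper":0,"travel":[0,0,0],"twist":0},{"gripper":0,"travel":[0,0,0],"twist":0},{"gripper":0,"travel":[0,0,0],"twist":0}]'
python3 -c "
from h import *
tipsee('blue',2,'p3')"
```

```text
time_s: 8.58
ee_pos: [647.1, 140.1, 273.7]
ee_rot: [179.9, 0.1, 165.5]
force: [-0.9, 0.2, 8.6]
gripper_width: 0.4
time_s: 9.0
ee_pos: [647.1, 140.2, 273.7]
ee_rot: [179.9, 0.1, 165.5]
force: [-1.2, -0.9, 8.4]
gripper_width: 0.3
9.2 [ 6.470e+02  1.401e+02  2.737e+02 -9.000e-01  4.000e-01  7.500e+00
  3.914e+02  2.032e+02] [0.  0.  0.  0.  0.  0.5 1.5 2.3]
```

View pics/p3.png

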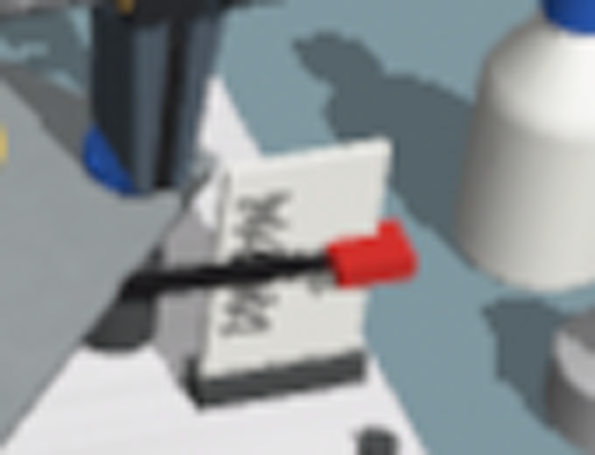

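The pointer now sits at the bar's mid-height, tip at about (325,266) in the crop and the bar's end spanning 247–285. It was held for over 1 s at about 8 N. Now I'll release and move over to yellow.

```bash
python3 -m handwheel '[{"gripper":0,"travel":[0,0,-0.005],"twist":0},{"gripper":0,"travel":[0,0,-0.008],"twist":0},{"gripper":0,"travel":[0,0,-0.015],"twist":0},{"gripper":0,"travel":[0,0,-0.025],"twist":0},{"gripper":0,"travel":[0,0,-0.02],"twist":0}]'
python3 -m handwheel '[{"gripper":0,"travel":[0,0,0],"twist":0},{"gripper":0,"travel":[0,0,0],"twist":0},{"gripper":0,"travel":[0,0,0],"twist":0},{"gripper":0,"travel":[0,0,0],"twist":0}]'
python3 -c "
from h import *
tipsee('blue',2,'p4')"
python3 -m handwheel '[{"gripper":0,"travel":[0.003,-0.034,0],"twist":0},{"gripper":0,"travel":[0.003,-0.034,0],"twist":0},{"gripper":0,"travel":[0.003,-0.034,0],"twist":0},{"gripper":0,"travel":[0.003,-0.034,0],"twist":0},{"gripper":0,"travel":[0.002,-0.033,0],"twist":0}]'
python3 -m handwheel '[{"gripper":0,"travel":[0,0,0],"twist":0},{"gripper":0,"travel":[0,0,0.015],"twist":0},{"gripper":0,"travel":[0,0,0.015],"twist":0},{"gripper":0,"travel":[0,0,0.01],"twist":0},{"gripper":0,"travel":[0,0,0],"twist":0}]'
python3 -m handwheel '[{"gripper":0,"travel":[0,0,0],"twist":0},{"gripper":0,"travel":[0,0,0],"twist":0},{"gripper":0,"travel":[0,0,0],"twist":0}]'
```

```text
time_s: 9.62
ee_pos: [646.7, 139.9, 345.9]
ee_rot: [-180.0, -0.1, 165.5]
force: [1.3, 0.0, 0.1]
gripper_width: 0.6
time_s: 9.95
ee_pos: [646.5, 139.9, 343.5]
ee_rot: [-179.9, -0.2, 165.5]
force: [0.2, -0.2, 0.2]
gripper_width: 0.8
10.15 [6.467e+02 1.400e+02 3.439e+02 3.000e-01 3.000e-01 3.000e-01 3.920e+02
 1.964e+02] [0.1 0.  0.3 0.6 0.2 0.4 0.7 1.9]
time_s: 10.57
ee_pos: [590.0, -21.3, 344.9]
ee_rot: [-180.0, -0.0, 165.5]
force: [-0.6, -0.6, -0.3]
gripper_width: 0.4
time_s: 10.98
ee_pos: [590.3, -19.7, 302.7]
ee_rot: [-180.0, -0.3, 165.5]
force: [0.8, 1.0, 0.1]
gripper_width: 0.4
time_s: 11.23
ee_pos: [591.3, -19.7, 306.1]
ee_rot: [180.0, 0.1, 165.5]
force: [-0.5, 0.3, 0.6]
gripper_width: 0.6
```

```bash
python3 -m handwheel '[{"gripper":0,"travel":[0,0,0.008],"twist":0},{"gripper":0,"travel":[0,0,0.007],"twist":0},{"gripper":0,"travel":[0,0,0.006],"twist":0},{"gripper":0,"travel":[0,0,0.005],"twist":0},{"gripper":0,"travel":[0,0,0.004],"twist":0}]'
python3 -m handwheel '[{"gripper":0,"travel":[0,0,0.001],"twist":0},{"gripper":0,"travel":[0,0,0],"twist":0},{"gripper":0,"travel":[0,0,0],"twist":0}]'
python3 -c "
from h import *
tipsee('yellow',2,'q1')"
```

```text
time_s: 11.65
ee_pos: [591.1, -20.1, 275.4]
ee_rot: [180.0, 0.1, 165.5]
force: [-0.6, -0.4, 7.7]
gripper_width: 0.8
time_s: 11.9
ee_pos: [591.1, -20.1, 275.0]
ee_rot: [180.0, 0.1, 165.5]
force: [-1.5, -0.1, 7.7]
gripper_width: 0.2
12.1 [ 5.911e+02 -2.010e+01  2.751e+02 -1.600e+00 -5.000e-01  7.400e+00
  2.644e+02  2.236e+02] [0.  0.  0.  0.9 0.2 0.3 0.8 0.5]
```

View pics/q1.png

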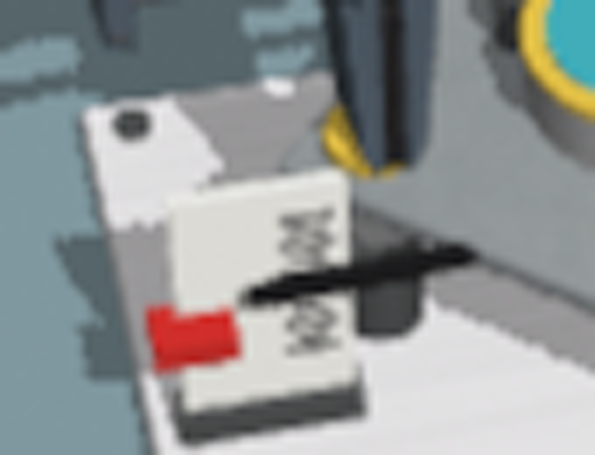

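```bash
python3 -m handwheel '[{"gripper":0,"travel":[0,0,0.002],"twist":0},{"gripper":0,"travel":[0,0,0.002],"twist":0},{"gripper":0,"travel":[0,0,0.002],"twist":0},{"gripper":0,"travel":[0,0,0],"twist":0},{"gripper":0,"travel":[0,0,0],"twist":0}]'
python3 -c "
from h import *
tipsee('yellow',2,'q2')"
```

```text
time_s: 12.52
ee_pos: [591.2, -20.0, 269.5]
ee_rot: [180.0, 0.1, 165.4]
force: [-1.5, 0.3, 9.8]
gripper_width: 0.3
12.7167 [ 5.911e+02 -2.000e+01  2.695e+02 -1.400e+00 -1.000e-01  9.500e+00
  2.632e+02  2.268e+02] [0.  0.  0.  0.4 0.3 0.6 0.9 0.5]
```

View pics/q2.png

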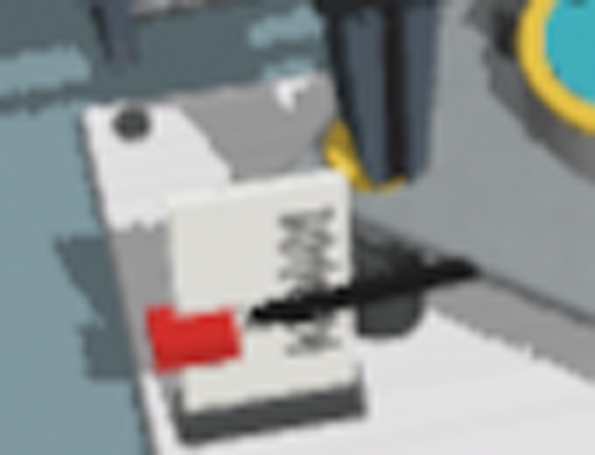

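```bash
cat >> pr.py <<'E'
def px(p):
    q=K@((p-T[:3,3])@T[:3,:3]);return q[:2]/q[2]
for n,sg,y0,row in(("blue",1,133.,203.),("yellow",-1,134.,228.3)):
    for x in(45,48,50):
        zs=np.arange(45,70,.5);r=[px(C+ex*x+sg*ey*y0+np.array([0,0,z])) for z in zs]
        i=np.argmin([abs(a[1]-row) for a in r]);print(n,x,"z",zs[i],r[i].round(1))
f2=env.grab_frame("scene")["frame"];I=f2[180:245,230:315].astype(int)
m=(I[...,0]>110)&(I[...,1]<.5*I[...,0])&(I[...,2]<.5*I[...,0])
for c in range(18,38): 
    y=np.where(m[:,c])[0]
    if len(y): print(c+230,y.min()+180,y.max()+180,end="; ")
print();print(I[40:56,34:37].tolist())
E
python3 pr.py
```

```text
blue [[393.0, 196.5], [392.6, 198.4], [392.3, 200.2], [391.8, 202.0], [391.3, 203.7], [390.8, 205.4], [390.2, 207.1], [389.5, 208.7]]
yellow [[264.8, 216.1], [265.0, 218.0], [265.2, 219.8], [265.4, 221.6], [265.7, 223.3], [266.0, 224.9], [266.3, 226.5], [266.7, 228.0]]
blue 45 z 66.5 [392.8 202.9]
blue 48 z 69.0 [393.4 203. ]
blue 50 z 69.5 [393.8 203.4]
yellow 45 z 52.0 [264.  228.3]
yellow 48 z 55.0 [264.2 228.3]
yellow 50 z 57.0 [264.3 228.2]
251 224 227; 252 224 232; 253 224 232; 254 224 232; 255 225 232; 256 225 231; 257 225 231; 258 225 231; 259 225 231; 260 225 231; 261 225 230; 262 225 230; 263 227 230; 
[[[219, 218, 213], [219, 218, 212], [219, 218, 213]], [[219, 218, 213], [219, 218, 212], [219, 218, 213]], [[219, 218, 213], [219, 218, 213], [219, 218, 212]], [[198, 198, 193], [202, 201, 196], [164, 164, 159]], [[185, 184, 179], [154, 153, 149], [29, 29, 30]], [[196, 195, 190], [118, 117, 114], [51, 51, 51]], [[193, 168, 163], [137, 136, 133], [131, 130, 127]], [[203, 151, 145], [188, 187, 182], [196, 196, 191]], [[209, 159, 154], [219, 218, 212], [219, 218, 212]], [[203, 149, 145], [219, 218, 213], [219, 218, 212]], [[202, 149, 144], [219, 218, 213], [219, 218, 213]], [[211, 187, 182], [219, 218, 212], [219, 218, 212]], [[218, 218, 212], [219, 218, 213], [219, 218, 212]], [[219, 218, 212], [219, 218, 213], [219, 218, 213]], [[218, 218, 212], [219, 218, 212], [218, 218, 212]], [[219, 218, 212], [219, 218, 213], [219, 218, 213]]]
```

The x offset of the bar matters here. With the pose check (pointer tip predicted vs seen), the yellow mark is at about 53–57 mm, so I'm aiming for a pointer drop of about 30 mm, which covers that whole range.

```bash
python3 -m handwheel '[{"gripper":0,"travel":[0,0,0.0015],"twist":0},{"gripper":0,"travel":[0,0,0.001],"twist":0},{"gripper":0,"travel":[0,0,0],"twist":0},{"gripper":0,"travel":[0,0,0],"twist":0},{"gripper":0,"travel":[0,0,0],"twist":0}]'
python3 -m handwheel '[{"gripper":0,"travel":[0,0,0],"twist":0},{"gripper":0,"travel":[0,0,0],"twist":0},{"gripper":0,"travel":[0,0,0],"twist":0},{"gripper":0,"travel":[0,0,0],"twist":0},{"gripper":0,"travel":[0,0,0],"twist":0}]'
python3 -c "
from h import *
f=tipsee('yellow',2,'q3')['frame']
b=cv2.imread('pics/p3.png')[...,::-1]
y=cv2.imread('pics/q3.png')[...,::-1]
save('q3b',np.hstack([cv2.resize(np.ascontiguousarray(y[240:400,120:300]),None,fx=2,fy=2),cv2.resize(np.ascontiguousarray(b[190:350,250:430]),None,fx=2,fy=2)]))"
```

```text
time_s: 13.23
ee_pos: [591.1, -19.9, 267.2]
ee_rot: [179.9, 0.1, 165.4]
force: [-0.7, 0.8, 11.2]
gripper_width: 0.4
time_s: 13.65
ee_pos: [591.1, -19.9, 267.3]
ee_rot: [179.9, 0.1, 165.4]
force: [-2.4, 0.8, 10.6]
gripper_width: 0.6
13.85 [ 5.911e+02 -1.980e+01  2.673e+02 -2.300e+00  3.000e-01  1.140e+01
  2.646e+02  2.290e+02] [0.  0.  0.  0.2 0.1 0.4 0.5 1.2]
```

View pics/q3b.png

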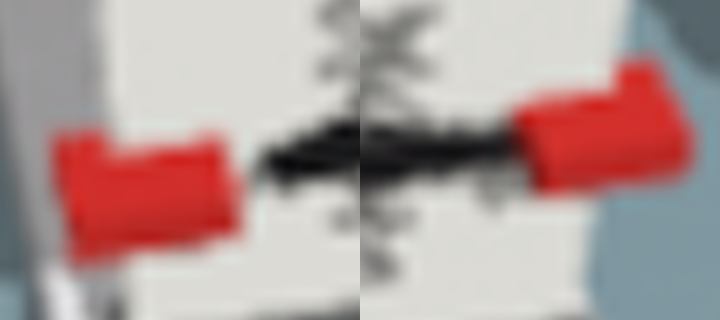

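Compared with the blue picture, the yellow pointer still sits a few mm higher relative to its mark. I'll press slightly deeper and hold.

```bash
python3 -m handwheel '[{"gripper":0,"travel":[0,0,0.0015],"twist":0},{"gripper":0,"travel":[0,0,0],"twist":0},{"gripper":0,"travel":[0,0,0],"twist":0},{"gripper":0,"travel":[0,0,0],"twist":0},{"gripper":0,"travel":[0,0,0],"twist":0}]'
python3 -m handwheel '[{"gripper":0,"travel":[0,0,0],"twist":0},{"gripper":0,"travel":[0,0,0],"twist":0},{"gripper":0,"travel":[0,0,0],"twist":0},{"gripper":0,"travel":[0,0,0],"twist":0},{"gripper":0,"travel":[0,0,0],"twist":0}]'
python3 - <<'E'
from h import *
from scipy.optimize import minimize
# compare tip / bar in the averaged scene picture
f=np.mean([env.grab_frame("scene")["frame"].astype(float) for _ in range(3)],0).astype(np.uint8);save("s_y",f)
g=f[200:240,258:276].astype(int).sum(2)
for c in range(262,272): 
    col=255*3-f[200:240,c].astype(int).sum(1);col[f[200:240,c,0].astype(int)>100]=0
    print(c,round((col*np.arange(200,240)).sum()/max(col.sum(),1),1),col.sum(),end=" | ")
print(env.state()["ee_pos"],env.state()["time_s"])
E
```

```text
time_s: 14.27
ee_pos: [591.1, -19.8, 265.9]
ee_rot: [179.9, 0.1, 165.4]
force: [-2.1, 0.1, 11.1]
gripper_width: 0.5
time_s: 14.68
ee_pos: [591.1, -19.8, 265.9]
ee_rot: [179.9, 0.1, 165.4]
force: [-2.0, 0.6, 11.6]
gripper_width: 0.3
262 239.0 537 | 263 238.5 1023 | 264 238.5 1069 | 265 238.5 1072 | 266 232.5 2156 | 267 230.7 2934 | 268 231.5 3466 | 269 231.4 3551 | 270 230.5 4045 | 271 229.6 4585 | [591.08513024 -19.79059769 265.86745412] 14.8333
```

```bash
python3 -m handwheel '[{"gripper":0,"travel":[0,0,-0.005],"twist":0},{"gripper":0,"travel":[0,0,-0.01],"twist":0},{"gripper":0,"travel":[0,0,-0.02],"twist":0},{"gripper":0,"travel":[0,0,-0.025],"twist":0},{"gripper":0,"travel":[0,0,-0.02],"twist":0}]'
python3 -m handwheel '[{"gripper":0,"travel":[0,0,0],"twist":0},{"gripper":0,"travel":[0,0,0],"twist":0},{"gripper":0,"travel":[0,0,0],"twist":0},{"gripper":0,"travel":[0,0,0],"twist":0}]'
python3 -m handwheel '[{"gripper":0,"travel":[-0.003,0.034,0],"twist":0},{"gripper":0,"travel":[-0.003,0.034,0],"twist":0},{"gripper":0,"travel":[-0.003,0.034,0],"twist":0},{"gripper":0,"travel":[-0.003,0.034,0],"twist":0},{"gripper":0,"travel":[-0.002,0.033,0],"twist":0}]'
python3 -m handwheel '[{"gripper":0,"travel":[0,0,0],"twist":0},{"gripper":0,"travel":[0,0,0.015],"twist":0},{"gripper":0,"travel":[0,0,0.015],"twist":0},{"gripper":0,"travel":[0,0,0.01],"twist":0},{"gripper":0,"travel":[0,0,0],"twist":0}]'
python3 -m handwheel '[{"gripper":0,"travel":[0,0,0],"twist":0},{"gripper":0,"travel":[0,0,0],"twist":0},{"gripper":0,"travel":[0,0,0],"twist":0},{"gripper":0,"travel":[0,0,0.005],"twist":0},{"gripper":0,"travel":[0,0,0.005],"twist":0}]'
python3 -m handwheel '[{"gripper":0,"travel":[0,0,0],"twist":0},{"gripper":0,"travel":[0,0,0],"twist":0},{"gripper":0,"travel":[0,0,0],"twist":0},{"gripper":0,"travel":[0,0,0],"twist":0},{"gripper":0,"travel":[0,0,0],"twist":0}]'
```

```text
time_s: 15.25
ee_pos: [590.9, -20.0, 345.0]
ee_rot: [180.0, -0.0, 165.5]
force: [1.0, -0.5, -0.1]
gripper_width: 0.0
time_s: 15.58
ee_pos: [590.5, -20.0, 342.5]
ee_rot: [-180.0, -0.2, 165.5]
force: [0.1, 0.1, 0.1]
gripper_width: 0.3
time_s: 16.0
ee_pos: [647.2, 141.6, 342.5]
ee_rot: [-179.9, -0.1, 165.4]
force: [0.1, -0.0, 0.5]
gripper_width: 0.4
time_s: 16.42
ee_pos: [646.0, 139.7, 300.4]
ee_rot: [-179.8, -0.4, 165.5]
force: [-0.1, -0.6, -0.9]
gripper_width: 0.1
time_s: 16.83
ee_pos: [647.1, 140.0, 294.9]
ee_rot: [179.9, 0.1, 165.4]
force: [-0.7, 0.4, 0.2]
gripper_width: 0.5
time_s: 17.25
ee_pos: [646.9, 140.1, 294.4]
ee_rot: [180.0, 0.0, 165.5]
force: [0.3, -0.1, -0.1]
gripper_width: 0.5
```

```bash
python3 -m handwheel '[{"gripper":0,"travel":[0,0,0.005],"twist":0},{"gripper":0,"travel":[0,0,0.005],"twist":0},{"gripper":0,"travel":[0,0,0.005],"twist":0},{"gripper":0,"travel":[0,0,0.004],"twist":0},{"gripper":0,"travel":[0,0,0.002],"twist":0}]'
python3 -m handwheel '[{"gripper":0,"travel":[0,0,0],"twist":0},{"gripper":0,"travel":[0,0,0],"twist":0},{"gripper":0,"travel":[0,0,0],"twist":0},{"gripper":0,"travel":[0,0,0],"twist":0},{"gripper":0,"travel":[0,0,0],"twist":0}]'
python3 -c "
from h import *
tipsee('blue',3,'p5')"
```

```text
time_s: 17.67
ee_pos: [647.2, 140.2, 273.8]
ee_rot: [179.9, 0.1, 165.5]
force: [0.2, 0.5, 8.5]
gripper_width: 0.4
time_s: 18.08
ee_pos: [647.2, 140.2, 274.4]
ee_rot: [179.9, 0.1, 165.5]
force: [-0.0, 0.2, 8.2]
gripper_width: 0.2
18.3833 [6.472e+02 1.402e+02 2.744e+02 2.000e-01 1.000e-01 7.100e+00 3.917e+02
 2.034e+02] [0.  0.  0.  0.3 0.2 0.6 0.4 1.2]
```

Go about 2 mm deeper, hold, and view the last picture.

```bash
python3 -m handwheel '[{"gripper":0,"travel":[0,0,0.002],"twist":0},{"gripper":0,"travel":[0,0,0],"twist":0},{"gripper":0,"travel":[0,0,0],"twist":0},{"gripper":0,"travel":[0,0,0],"twist":0},{"gripper":0,"travel":[0,0,0],"twist":0}]'
python3 -m handwheel '[{"gripper":0,"travel":[0,0,0],"twist":0},{"gripper":0,"travel":[0,0,0],"twist":0},{"gripper":0,"travel":[0,0,0],"twist":0},{"gripper":0,"travel":[0,0,0],"twist":0},{"gripper":0,"travel":[0,0,0],"twist":0}]'
python3 - <<'E'
from h import *
f=tipsee('blue',2,'p6')["frame"]
y=cv2.imread("pics/s_y.png")[...,::-1]
u=lambda a:cv2.resize(np.ascontiguousarray(a),None,fx=14,fy=14,interpolation=2)
save("fin",np.hstack([u(y[214:238,246:272]),u(f[192:216,380:406])]))
E
```

```text
time_s: 18.8
ee_pos: [647.2, 140.2, 272.6]
ee_rot: [179.9, 0.1, 165.5]
force: [-0.1, 0.1, 8.2]
gripper_width: 0.2
time_s: 19.22
ee_pos: [647.2, 140.2, 272.6]
ee_rot: [179.9, 0.1, 165.5]
force: [-0.1, -0.3, 8.8]
gripper_width: 0.3
19.4167 [ 6.472e+02  1.402e+02  2.726e+02 -4.000e-01  0.000e+00  8.200e+00
  3.905e+02  2.068e+02] [0.  0.  0.  0.2 0.1 0.  0.6 1.2]
```

View pics/fin.png

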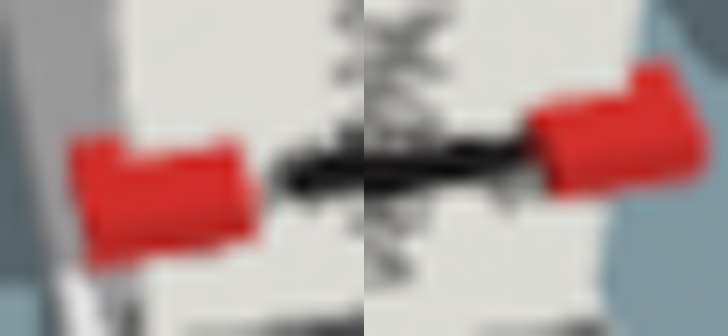

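```bash
python3 -m handwheel '[{"gripper":0,"travel":[0,0,0.001],"twist":0},{"gripper":0,"travel":[0,0,0],"twist":0},{"gripper":0,"travel":[0,0,0],"twist":0},{"gripper":0,"travel":[0,0,0],"twist":0},{"gripper":0,"travel":[0,0,0],"twist":0}]'
python3 -m handwheel '[{"gripper":0,"travel":[0,0,0],"twist":0},{"gripper":0,"travel":[0,0,0],"twist":0},{"gripper":0,"travel":[0,0,0],"twist":0},{"gripper":0,"travel":[0,0,0],"twist":0},{"gripper":0,"travel":[0,0,0],"twist":0}]'
python3 -m handwheel '[{"gripper":0,"travel":[0,0,-0.005],"twist":0},{"gripper":0,"travel":[0,0,-0.008],"twist":0},{"gripper":0,"travel":[0,0,-0.015],"twist":0},{"gripper":0,"travel":[0,0,-0.025],"twist":0},{"gripper":0,"travel":[0,0,-0.02],"twist":0}]'
python3 -m handwheel '[{"gripper":0,"travel":[0,0,0],"twist":0},{"gripper":0,"travel":[0,0,0],"twist":0},{"gripper":0,"travel":[0,0,0],"twist":0},{"gripper":0,"travel":[0,0,0],"twist":0},{"gripper":0,"travel":[0,0,0],"twist":0}]'
python3 -m handwheel '[{"gripper":0,"travel":[0.003,-0.034,0],"twist":0},{"gripper":0,"travel":[0.003,-0.034,0],"twist":0},{"gripper":0,"travel":[0.003,-0.034,0],"twist":0},{"gripper":0,"travel":[0.003,-0.034,0],"twist":0},{"gripper":0,"travel":[0.002,-0.033,0],"twist":0}]'
python3 -m handwheel '[{"gripper":0,"travel":[0,0,0],"twist":0},{"gripper":0,"travel":[0,0,0.015],"twist":0},{"gripper":0,"travel":[0,0,0.015],"twist":0},{"gripper":0,"travel":[0,0,0.015],"twist":0},{"gripper":0,"travel":[0,0,0.004],"twist":0}]'
python3 -m handwheel '[{"gripper":0,"travel":[0,0,0],"twist":0},{"gripper":0,"travel":[0,0,0],"twist":0},{"gripper":0,"travel":[0,0,0],"twist":0},{"gripper":0,"travel":[0,0,0],"twist":0}]'
```

```text
time_s: 19.83
ee_pos: [647.2, 140.2, 271.7]
ee_rot: [179.9, 0.1, 165.5]
force: [-0.2, -0.5, 8.3]
gripper_width: 0.1
time_s: 20.25
ee_pos: [647.2, 140.2, 271.7]
ee_rot: [179.9, 0.1, 165.5]
force: [-0.2, 0.1, 8.3]
gripper_width: 0.8
time_s: 20.67
ee_pos: [646.7, 140.0, 343.5]
ee_rot: [-180.0, -0.1, 165.5]
force: [-0.7, -0.5, 0.3]
gripper_width: 0.6
time_s: 21.08
ee_pos: [646.6, 140.0, 341.6]
ee_rot: [-179.9, -0.2, 165.5]
force: [0.3, -0.6, 0.2]
gripper_width: 0.6
time_s: 21.5
ee_pos: [589.9, -21.3, 342.3]
ee_rot: [-180.0, -0.1, 165.5]
force: [0.6, -0.6, 0.3]
gripper_width: 0.4
time_s: 21.92
ee_pos: [590.2, -19.7, 291.3]
ee_rot: [-180.0, -0.3, 165.5]
force: [-0.6, 0.3, -0.1]
gripper_width: 0.4
time_s: 22.25
ee_pos: [591.2, -19.8, 295.1]
ee_rot: [180.0, 0.1, 165.5]
force: [-1.2, -0.4, -1.0]
gripper_width: 0.8
```

```bash
python3 -m handwheel '[{"gripper":0,"travel":[0,0,0.006],"twist":0},{"gripper":0,"travel":[0,0,0.006],"twist":0},{"gripper":0,"travel":[0,0,0.006],"twist":0},{"gripper":0,"travel":[0,0,0.005],"twist":0},{"gripper":0,"travel":[0,0,0.003],"twist":0}]'
python3 -m handwheel '[{"gripper":0,"travel":[0,0,0.001],"twist":0},{"gripper":0,"travel":[0,0,0],"twist":0},{"gripper":0,"travel":[0,0,0],"twist":0}]'
python3 -c "
from h import *
tipsee('yellow',5,'q5')"
```

```text
time_s: 22.67
ee_pos: [591.4, -20.1, 269.1]
ee_rot: [180.0, 0.1, 165.4]
force: [-0.4, -0.0, 10.5]
gripper_width: 0.6
time_s: 22.92
ee_pos: [591.5, -20.0, 268.7]
ee_rot: [180.0, 0.2, 165.4]
force: [-0.2, 0.1, 10.5]
gripper_width: 0.4
23.4167 [ 5.914e+02 -2.000e+01  2.688e+02 -8.000e-01 -2.000e-01  1.030e+01
  2.634e+02  2.273e+02] [0.  0.  0.  0.3 0.3 0.3 0.7 0.7]
```

```bash
python3 -m handwheel '[{"gripper":0,"travel":[0,0,0.0025],"twist":0},{"gripper":0,"travel":[0,0,0],"twist":0},{"gripper":0,"travel":[0,0,0],"twist":0},{"gripper":0,"travel":[0,0,0],"twist":0},{"gripper":0,"travel":[0,0,0],"twist":0}]'
python3 -m handwheel '[{"gripper":0,"travel":[0,0,0],"twist":0},{"gripper":0,"travel":[0,0,0],"twist":0},{"gripper":0,"travel":[0,0,0],"twist":0},{"gripper":0,"travel":[0,0,0],"twist":0},{"gripper":0,"travel":[0,0,0],"twist":0}]'
python3 -m handwheel '[{"gripper":0,"travel":[0,0,0.0015],"twist":0},{"gripper":0,"travel":[0,0,0],"twist":0},{"gripper":0,"travel":[0,0,0],"twist":0},{"gripper":0,"travel":[0,0,0],"twist":0},{"gripper":0,"travel":[0,0,0],"twist":0}]'
python3 -m handwheel '[{"gripper":0,"travel":[0,0,0],"twist":0},{"gripper":0,"travel":[0,0,0],"twist":0},{"gripper":0,"travel":[0,0,0],"twist":0},{"gripper":0,"travel":[0,0,0],"twist":0},{"gripper":0,"travel":[0,0,0],"twist":0}]'
python3 -c "
from h import *
tipsee('yellow',2,'q6')"
python3 -m handwheel '[{"gripper":0,"travel":[0,0,-0.005],"twist":0},{"gripper":0,"travel":[0,0,-0.01],"twist":0},{"gripper":0,"travel":[0,0,-0.02],"twist":0},{"gripper":0,"travel":[0,0,-0.03],"twist":0},{"gripper":0,"travel":[0,0,-0.03],"twist":0}]'
python3 -m handwheel '[{"gripper":0,"travel":[0,0,-0.02],"twist":0},{"gripper":0,"travel":[0,0,0],"twist":0},{"gripper":0,"travel":[0,0,0],"twist":0},{"gripper":0,"travel":[0,0,0],"twist":0},{"gripper":0,"travel":[0,0,0],"twist":0}]'
python3 - <<'E'
from h import *
tipsee('yellow',3,'z1');tipsee('blue',3,'z2')
a=cv2.imread("pics/s3.png").astype(int)[...,::-1];b=env.grab_frame("scene")["frame"].astype(int)
for n,(r,c) in dict(bluemark=((190,225),(385,425)),yelmark=((215,245),(240,270)),bottle_weight=((150,240),(410,455)),cup_pump=((190,285),(180,232)),adapt_driver=((250,345),(325,375)),pads=((175,210),(275,375))).items():
    print(n,"px changed",(np.abs(a-b).sum(2)[r[0]:r[1],c[0]:c[1]]>90).sum())
E
```

```text
time_s: 23.83
ee_pos: [591.4, -19.9, 266.5]
ee_rot: [179.9, 0.2, 165.4]
force: [-0.9, 0.5, 11.9]
gripper_width: 0.8
time_s: 24.25
ee_pos: [591.4, -19.9, 266.5]
ee_rot: [179.9, 0.2, 165.4]
force: [-0.8, 0.4, 10.8]
gripper_width: 0.5
time_s: 24.67
ee_pos: [591.4, -19.9, 265.1]
ee_rot: [179.9, 0.2, 165.4]
force: [-1.1, 1.1, 12.5]
gripper_width: 0.8
time_s: 25.08
ee_pos: [591.4, -19.8, 265.1]
ee_rot: [179.9, 0.2, 165.4]
force: [-0.4, 0.7, 12.1]
gripper_width: 0.4
25.2833 [ 5.914e+02 -1.990e+01  2.651e+02 -1.000e-01 -0.000e+00  1.190e+01
  2.633e+02  2.296e+02] [0.  0.  0.  0.  0.2 0.2 0.1 0.9]
time_s: 25.7
ee_pos: [590.5, -20.0, 357.9]
ee_rot: [-180.0, -0.2, 165.5]
force: [1.1, 0.3, 0.3]
gripper_width: 0.3
time_s: 26.12
ee_pos: [590.5, -20.0, 376.3]
ee_rot: [-180.0, -0.2, 165.5]
force: [0.7, 0.3, -0.8]
gripper_width: 0.4
26.4167 [ 5.908e+02 -2.000e+01  3.771e+02  2.000e-01  2.000e-01 -3.000e-01
  2.819e+02  2.207e+02] [ 0.1  0.   0.4  0.6  0.5  0.3 28.3  2.8]
26.7167 [ 5.909e+02 -2.000e+01  3.781e+02 -3.000e-01  4.000e-01 -1.000e-01
  3.906e+02  1.995e+02] [0.  0.  0.1 0.3 0.3 0.4 0.9 0.4]
bluemark px changed 0
yelmark px changed 0
bottle_weight px changed 0
cup_pump px changed 0
adapt_driver px changed 0
pads px changed 0
```

Nothing has changed against the starting picture: marks, bystanders and pointers match, and both pads are back up. Handing in.

```bash
python3 -c "
from workcell import env
print(env.job_done())"
```

```text
the job is handed in; nothing more can be done
None
```

I pressed the blue pad, then the yellow pad, with shut fingertips and let each spring back. I then repeated both presses slightly deeper, because I couldn't fix the mark heights to better than a few millimetres. The job was handed in at about 27 s of the 48 s; no verdict came back.

| Pad | Estimated mark below pointer | Pointer drop at the holds | Force |
|---|---|---|---|
| Blue | about 19–21 mm | about 18–24 mm | about 8 N |
| Yellow | about 28–34 mm | about 26–35 mm | about 10–12 N |

I held each pad for about 1 s or less at several depths across these ranges.

**Last checks:** in the scene camera, the regions around both red marks, both pads and all the bystanders showed no changed pixels against the picture taken before pressing. Force on the tool was near zero, and the tool was clear, about 90 mm above the pads.

**What disagreed:**
- **Yellow mark height:** estimates ranged from about 52 to 60 mm above the table. The close-up comparison pointed to the low end, and the last holds leaned that way. It is the least certain part of the job.
- **Blue mark:** by the close-up comparison the pointer was 1–4 mm above the mark in the first holds and about level in the last, all within the 5 mm allowed.
- **Pointer network:** one of its last three yellow readings was a clear outlier. The picture comparison showed the pads back up.

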